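# Serve the walnuts from the lever dispenser and ease its lid shut

### The arm

A 6-joint arm with a two-finger parallel gripper is mounted at the origin on a cart in front of the work surface, level with it; the furniture and walls round the work are solid. World frame = base frame: x ahead of the robot, y to its left, z up, the work surface at z = 0. Lengths are in m, angles in degrees, forces in N, time in s.
With the tool pointing down it reaches from about 0.4 to 0.825 m from the base axis. Payload 7 kg.
Tool frame: the origin (TCP) lies where the fingers leave the gripper's body, on its centre line; the fingertips stand 66 mm ahead of it and the grasp point (between the pads) lies 47 mm ahead of it; z points along the fingers, y is the direction in which the jaws open and shut (so a half turn about z gives the same grasp; the last joint's range is limited). The gripper opens to 88 mm and grips with 3 to 60 N. Pads are 19 mm wide; open, the fingers measure 130 mm over their backs; the gripper's body (78 mm by 193 mm) begins 47 mm behind the grasp point.
Start: joints at [88.127, 20.546, 0.682, 0, -70.136, -16.507], TCP at [0.213, 0.641, 0.292] pointing down, gripper open.
Joint ranges: [-176.03, 176.03], [-82.01, 121.73], [-58.28, 71.71], [-173.87, 95.51], [-174.79, -0.11], [-173.66, 173.66]. Speed limits (degrees/s): [136.94, 136.94, 172.46, 180, 180, 180].

### API

Orientations are given as [roll, pitch, yaw] about the fixed x, y, z axes, in that order (R = Rz(yaw) Ry(pitch) Rx(roll)).
In Python, from plant import get_obs, snapshot, close_job gives the robot as it stands.
- The arm moves only by the tool play_rows, never from a script. Its argument "series" is a list of rows, each a list of 5 numbers: the opening in per cent of the stroke, from 0 (shut) to 100 (fully open), then the shift along the tool's x, y, z in m, then the turn about the tool's z in degrees. In form: [[jaw, dx, dy, dz, spin], ...]. A call has 1 to 10 rows; each row is the pose to reach, as a shift and turn from the pose commanded when the call began, along the tool's axes at that moment; what a row does not reach only later rows make up. A row lasts 1/10 s, in which the tool goes at most 50 mm and 8.59 degrees, less where a joint would pass 70% of its speed; a pose out of reach is approached as far as the arm can. A call with a gripper value outside its range is refused whole. The fingers move at their own pace and stop on an object; the grip force is fixed at half the most. Time passes only in rows, so rows that repeat a pose let the fingers close. It gives the time, the measured TCP pose, the force and the opening at its end, in the units of the state.
- get_obs(): the state, without advancing time (a new reading comes with each control period).
- snapshot(name): name is "side" or "top"; returns a dict with "frame" (420x560x3 uint8, red, green, blue), "z_map" (420x560 float32, m along the optical axis (not along the pixel's ray), 0 where there is no reading), "mtx" (3x3 intrinsics, pixels), "camera_from_world" (4x4, takes a point from world to camera coordinates). Camera axes: x right, y up, looking along -z (the intrinsics and any distortion apply to the point x, -y, -z); pixel columns grow to the right and rows downward; lengths in m; the calibration is good to about 2 mm. A picture is of the moment at which its call begins.
- close_job(): hands the job in, once; it reports no verdict.
The state is a dict: "clock": time; "joint_pos": joint angles; "qvel": joint speeds; "tau": joint torques, N m; "tool_pos": TCP position; "orientation": TCP orientation; "force": force on the tool from outside, world axes, zero at the start; "moment": the same for the moment, N m; "opening": finger opening in m.
Only numpy, scipy, OpenCV 4.12 (cv2) and the standard library are available. Lean on these libraries where they do the work, as an engineer would, in place of code of your own. Each camera call takes 0.05 s, during which the arm holds its last target.

### The job

Serve the three walnuts from the dispenser on the worktop: with closed fingertips press the pad of its side lever all the way down so that the lid swings wide open, and keep it down until all three walnuts have rolled into the tray. Then let the lever come up slowly under the fingers, in no less than about two seconds, right back to the top so that the lid closes without slamming, and move clear. Grasp and lift nothing, and do not touch the lid, the walnuts or the shakers, glass and saucer standing round.

Things in the scene. Friction and masses are not known exactly. Their poses are not given: they have to be found in the camera images.
- dispenser: White fixed dispenser, 270 (x) x 110 (y) x 135 mm high, grey linkage housing on its right (-y) side. Origin: on its underside, 145 mm behind the front edge, mid-width; front = own -x, towards the robot at yaw 0. Front: open tray, own x -140 to -20, y -50 to 50 mm inside, floor 10 (front) to 19 high, rim 45. Behind it a 42 mm wide chute, open on top, holds the walnuts in a row; its floor slopes down to a sill 45 mm high at the tray.
- lid (a joint): Steel flap lid at the chute's front, 38 mm wide, 80 mm long, top hinge 125 mm above the worktop at dispenser (20, 0) mm. 0 rad = shut (hangs down, 26 degrees forward), 1.08 = wide open (level over the tray, to dispenser x = -63 mm). Closing faster than 1.8 rad/s (75 mm/s at the lever pad) is a slam; so is letting go with the pad well below its top.
- lid_edge (a point): Middle of the lid's free lower edge: 51 mm above the worktop when shut, about 125 mm when wide open.
- lever_pad (a point): Centre of the upper face of the black lever pad, 36 (x) x 40 (y) x 8 mm, beside the tray at the front right, at dispenser (-102, -122) mm. 104 mm above the worktop when up, 54 mm fully pressed; it moves straight down within 4 mm, tilting 9 degrees either way. A steel bar joins it on its left; its other sides are free for 40 mm. Press its middle.
- lever (a joint): Lever angle, rad: 0 = up (lid shut), 0.30 = fully pressed. Hinged 165 mm behind the pad. The lid is geared to it: lid angle = 3.6 x lever angle. A spring returns both: pressing takes about 4 to 5 N at the pad, then meets a hard stop; let go, it snaps up and slams the lid.
- walnut_1: Brown walnut with a seam, ball of 32 mm diameter, number 1 from the front in the chute. Origin: its centre. Rolls freely once the lid is open.
- walnut_2: Brown walnut with a seam, ball of 32 mm diameter, number 2 from the front in the chute. Origin: its centre. Rolls freely once the lid is open.
- walnut_3: Brown walnut with a seam, ball of 32 mm diameter, number 3 from the front in the chute. Origin: its centre. Rolls freely once the lid is open.
- salt: White-capped glass shaker, 42 mm across, 80 mm high, standing loose to the right of the lever or of the dispenser (the two shakers may change places). Origin: centre of its underside. Not to be moved.
- pepper: White-capped glass shaker, 42 mm across, 80 mm high, with darker filling, standing loose to the right of the dispenser or of the lever. Origin: centre of its underside. Not to be moved.
- glass: Waisted tea glass, 58 mm across, 90 mm high, loose, to the left of the tray. Origin: centre of its underside. Not to be moved.
- saucer: Tea saucer, 109 mm across, 14 mm high, loose, to the left of the chute. Origin: centre of its underside. Not to be moved.
Mind the look-alikes: they are no part of the job. Leave any blue or turquoise look-alike of the walnut_3 alone.

How it is judged:
By the outcome, as a careful person would: the job done as asked, in the order asked, and still so for the second after the job is handed in, with the robot touching nothing.
It also fails if it takes over 38 s, if anything falls off the work surface, if the arm or the gripper's body presses on something with over 40 N, if the wrist force passes 120 N, or if a joint passes its speed limit or range.

## Working session

There is one attempt and no reset: what is moved stays moved. The work goes in short steps, Python scripts to look and compute and a tool call to move; the robot and the scene stay as the last step left them, time stands still between calls to the robot, and variables do not carry over. Pictures are saved under pics/ and viewed, and the job is handed in when it is done.

Besides the shell and the picture viewer there is one more tool, called after "Request:" as name(argument=value, ...), one argument or row to a line, values as JSON. play_rows: Moves the arm, as the interface text tells. Its arguments: {"type":"object","properties":{"series":{"type":"array"}},"required":["series"]}

```bash
mkdir -p pics
cat > h.py <<'E'
import numpy as np,cv2
from plant import get_obs,snapshot,close_job
def save(name,fn):
    s=snapshot(name); cv2.imwrite('pics/'+fn+'.png',s['frame'][:,:,::-1]); np.savez('pics/'+fn+'.npz',**s); return s
def load(fn): return dict(np.load('pics/'+fn+'.npz'))
def world(s,u,v,z=None):
    K=s['mtx'];d=s['z_map'][int(v),int(u)] if z is None else z
    p=np.array([(u-K[0,2])/K[0,0]*d,-(v-K[1,2])/K[1,1]*d,-d,1]); return (np.linalg.inv(s['camera_from_world'])@p)[:3]
def proj(s,p):
    c=s['camera_from_world']@np.append(p,1); K=s['mtx']; return K[0,0]*c[0]/-c[2]+K[0,2],K[1,1]*-c[1]/-c[2]+K[1,2]
E
python3 - <<'E'
from h import *
save('top','top0');save('side','side0');print(get_obs())
s=load('top0');print(s['mtx'],s['camera_from_world'])
E
```

```text
{'clock': 0.1, 'joint_pos': array([ 8.81250378e+01,  2.05872477e+01,  6.38751081e-01, -1.73798244e-02,
       -7.01370327e+01, -1.65064396e+01]), 'qvel': array([-0.00630716, -0.07009571,  0.17590742,  0.1208625 , -0.02715948,
       -0.08108255]), 'tau': array([-1.18322569e-03, -5.84160841e+01,  2.93751955e+01,  7.01562926e+00,
        1.01806229e-02, -5.27700149e-05]), 'tool_pos': array([0.21277181, 0.64022141, 0.29131631]), 'orientation': array([ 1.79913353e+02, -8.63732717e-03, -1.83873127e+01]), 'force': array([-0.58135785,  0.10080616, -0.40016123]), 'moment': array([ 0.03551184, -0.02235225,  0.02192587]), 'opening': 0.08766203291432896}
[[432.93220649   0.         280.88549371]
 [  0.         432.93220649 212.40034299]
 [  0.           0.           1.        ]] [[-0.01492829 -0.99988178 -0.00368335  0.03805459]
 [ 0.99915928 -0.01505797  0.03813127 -0.59375831]
 [-0.03818222 -0.00311102  0.99926595 -1.04343876]
 [ 0.          0.          0.          1.        ]]
```

View pics/top0.png

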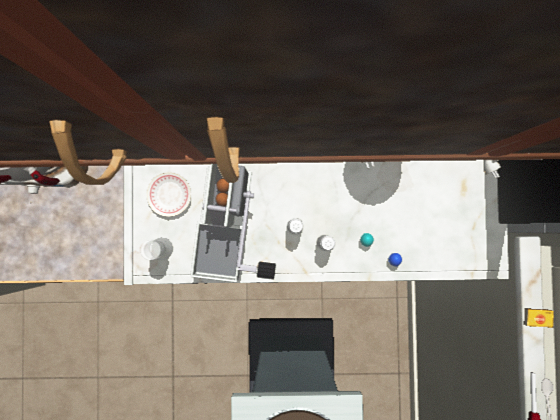

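View pics/side0.png

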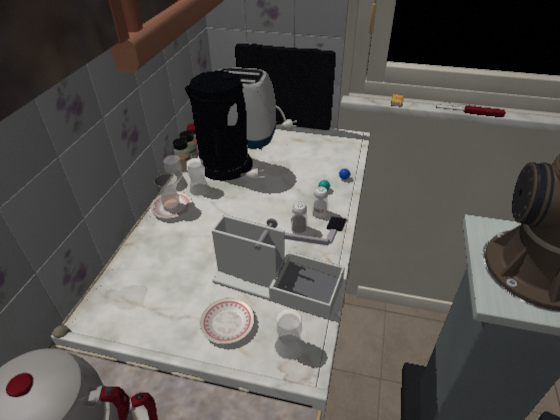

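The top view shows the dispenser at about (222,225), the black lever pad at (266,270), the shakers at (295,227) and (327,243), the glass at (153,250) and the saucer at (169,194). The blue and turquoise look-alikes are at (396,259) and (367,239). Next I'll enlarge the pad.

Run:
```python
from h import *
s=load('top0')
f=s['frame'][150:300,130:350,::-1]
cv2.imwrite('pics/crop0.png',cv2.resize(f,None,fx=3.6,fy=3.6,interpolation=cv2.INTER_CUBIC))
for n,u,v in [('pad',266,270),('salt1',295,225),('shk2',327,241),('glass',152,248),('sauc',169,194),('bar',248,267),('table',300,260),('w',222,200)]: print(n,world(s,u,v).round(4))
g=s['frame'].astype(int).sum(2)
Z=s['z_map']
pts=[world(s,u,v) for v in range(258,284) for u in range(250,282) if g[v,u]<150]
pts=np.array(pts);k=pts[:,2]>.09
uv=np.array([(u,v) for v in range(258,284) for u in range(250,282) if g[v,u]<150])[k]
p=pts[k];print(len(p),p.mean(0),p.min(0),p.max(0));import cv2
P=(p[:,:2]*1000).astype(np.float32);r=cv2.minAreaRect(P);print(r)
print(uv.min(0),uv.max(0))
```

```text
pad [0.4636 0.0637 0.1023]
salt1 [ 0.5625 -0.0027  0.0819]
shk2 [ 0.5249 -0.0753  0.0755]
glass [0.5155 0.3201 0.0898]
sauc [0.6437 0.303  0.0068]
bar [0.471  0.1033 0.1048]
table [ 4.772e-01 -1.600e-02 -4.000e-04]
w [0.6213 0.1615 0.0895]
140 [0.46206    0.0645654  0.10397651] [0.44830392 0.04586532 0.09731945] [0.48148715 0.08159267 0.10921293]
((463.9296875, 63.4029541015625), (36.22572326660156, 30.99812126159668), 81.90604400634766)
[258 262] [274 277]
```

View pics/crop0.png

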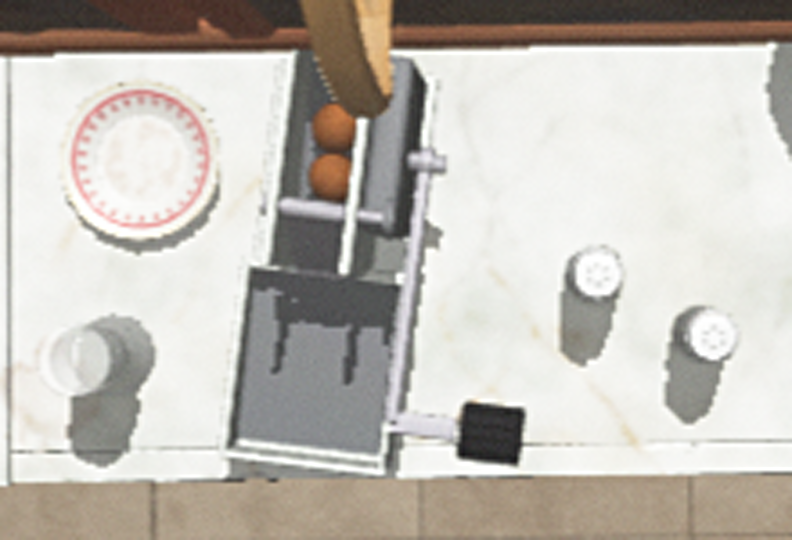

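Run:
```python
from h import *
t=load('top0');s=load('side0')
def ray(s,u,v,z):
    a=world(s,u,v,.5);b=world(s,u,v,1.);k=(z-a[2])/(b[2]-a[2]);return a+k*(b-a)
for c in [(461,403),(525,407),(519,465),(457,459)]: print(ray(t,130+c[0]/3.6-.4,150+c[1]/3.6-.4,.104).round(4))
print('side pad',[world(s,u,v).round(4) for u,v in [(337,223),(334,222),(340,226)]], proj(s,[.4636,.0625,.104]))
print('front rim',ray(t,130+230/3.6,150+446/3.6,.045),ray(t,130+388/3.6,150+460/3.6,.045))
for u,v in [(215,125),(232,165),(70,130),(112,165),(120,165)]: print('hook',world(t,u,v).round(3))
cv2.imwrite('pics/crop1.png',cv2.resize(s['frame'][170:320,190:380,::-1],None,fx=4,fy=4,interpolation=cv2.INTER_CUBIC))
Z=t['z_map']
# high things near the path
W=np.array([[*world(t,u,v)] for v in range(0,420,3) for u in range(0,560,3) if Z[v,u]>0])
k=(W[:,0]<.68)&(W[:,0]>.25)&(W[:,2]>.14);print(k.sum(),W[k].min(0) if k.any() else '',W[k].max(0) if k.any() else '')
o=np.radians(-18.387);R=np.array([[np.cos(o),np.sin(o)],[np.sin(o),-np.cos(o)]])
print(R.T@(np.array([.4636,.0625])-get_obs()['tool_pos'][:2]))
```

```text
[0.4827 0.0819 0.104 ]
[0.4796 0.0426 0.104 ]
[0.4442 0.0468 0.104 ]
[0.4484 0.0848 0.104 ]
side pad [array([0.4612, 0.0684, 0.105 ]), array([0.4679, 0.0686, 0.1067]), array([0.4533, 0.0805, 0.1085])] (np.float64(336.2639132973519), np.float64(221.39380623225495))
front rim [0.45160303 0.23542749 0.045     ] [0.44102258 0.13245788 0.045     ]
hook [0.624 0.07  0.781]
hook [0.612 0.07  0.682]
hook [0.629 0.182 0.748]
hook [0.613 0.178 0.68 ]
hook [0.614 0.172 0.676]
10612 [ 0.35749498 -0.55618528  0.14074874] [0.679719   0.62297238 0.9334133 ]
[0.42025564 0.46910768]
```

View pics/crop1.png

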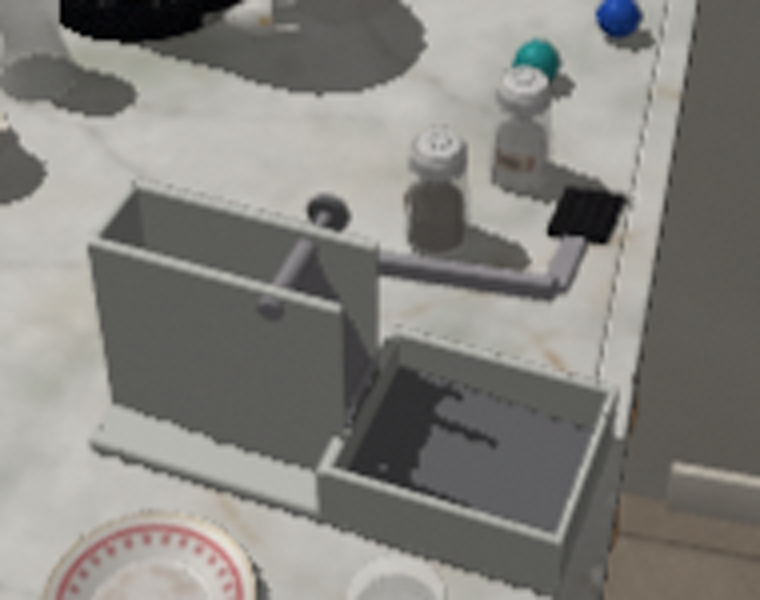

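Pad centre from the top view is about (0.464, 0.064, 0.104), and the side view agrees within a few mm. In the side crop the pad is at (587,214), with only the crank arm on its left. The dispenser yaw is about -5.5°. I'll approach with the jaws closed and the hand turned so that its long axis runs along the dispenser, clear of the bar and lid.

Request:
play_rows(
  series=[
    [0, 0.02, 0.022, 0, 6],
    [0, 0.05, 0.055, 0, 14],
    [0, 0.08, 0.09, 0, 22],
    [0, 0.11, 0.123, 0, 30],
    [0, 0.14, 0.156, 0, 38],
    [0, 0.17, 0.19, 0, 46],
    [0, 0.2, 0.223, 0, 54],
    [0, 0.23, 0.256, 0, 62],
    [0, 0.26, 0.29, 0, 70],
    [0, 0.28, 0.312, 0, 78],
  ],
)

```text
clock: 1.1
tool_pos: [0.3804, 0.2535, 0.2921]
orientation: [180.0, -0.0, -96.8]
force: [0.4, -0.5, -0.0]
opening: 0.0133
```

```bash
cat > rem.py <<'E'
from h import *
from scipy.spatial.transform import Rotation as R
import sys
o=get_obs();M=R.from_euler('xyz',o['orientation'],degrees=True).as_matrix()
T=np.array([float(a) for a in sys.argv[1:4]])
print(o['clock'],o['tool_pos'].round(4),o['orientation'].round(2),o['force'].round(2),o['opening'],'shift',(M.T@(T-o['tool_pos'])).round(4),'tip',(o['tool_pos']+M[:,2]*.066).round(4),o['joint_pos'].round(1))
E
python3 rem.py .464 .064 .21
```

```text
1.1 [0.3804 0.2535 0.2921] [ 1.7999e+02 -1.0000e-02 -9.6750e+01] [ 0.43 -0.48 -0.01] 0.013327886463504482 shift [ 0.1784 -0.1054  0.0821] tip [0.3804 0.2535 0.2261] [ 58.5  -0.5 -25.5  -0.  -65.  -65.2]
```

Request:
play_rows(
  series=[
    [0, 0.03, -0.018, 0, 4],
    [0, 0.065, -0.038, 0, 9],
    [0, 0.1, -0.059, 0, 14],
    [0, 0.135, -0.08, 0, 18],
    [0, 0.165, -0.097, 0.01, 20],
    [0, 0.178, -0.105, 0.03, 20],
    [0, 0.178, -0.105, 0.06, 20],
    [0, 0.178, -0.105, 0.082, 20],
    [0, 0.178, -0.105, 0.082, 20],
  ],
)

```text
clock: 2.0
tool_pos: [0.463, 0.0665, 0.2073]
orientation: [179.8, -0.3, -116.5]
force: [-1.0, -0.4, 0.2]
opening: 0.0007
```

```bash
python3 rem.py .464 .064 .166
python3 - <<'E'
from h import *
t=save('top','top1');s=save('side','side1')
a=cv2.resize(t['frame'][200:300,200:340,::-1],(560,400),interpolation=cv2.INTER_CUBIC)
cv2.imwrite('pics/c_s1.png',cv2.resize(s['frame'][120:320,180:440,::-1],None,fx=3,fy=3,interpolation=cv2.INTER_CUBIC))
E
```

```text
2.0 [0.463  0.0665 0.2073] [ 179.78   -0.27 -116.46] [-0.96 -0.36  0.23] 0.0006641996690106977 shift [ 0.0016 -0.0021  0.0413] tip [0.4627 0.0663 0.1413] [ 32.3   5.5 -31.3  -0.1 -53.5 -58.8]
```

View pics/c_s1.png

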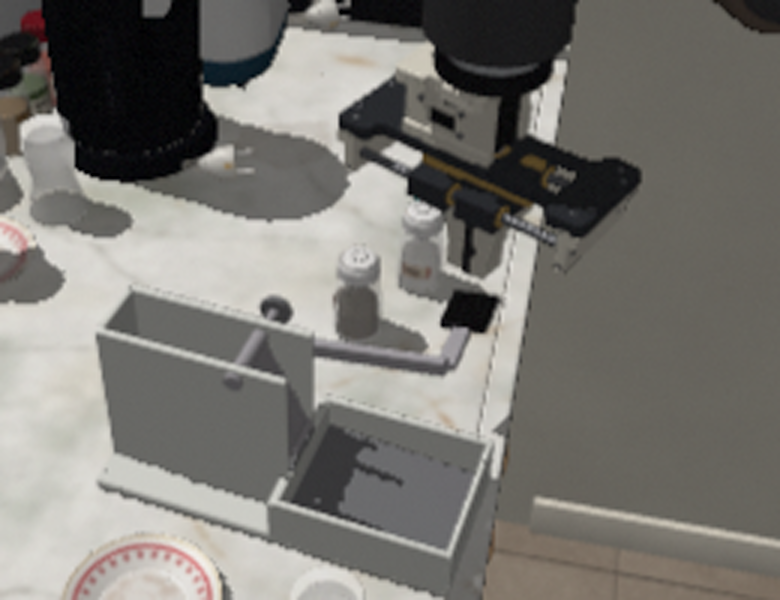

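View pics/top1.png

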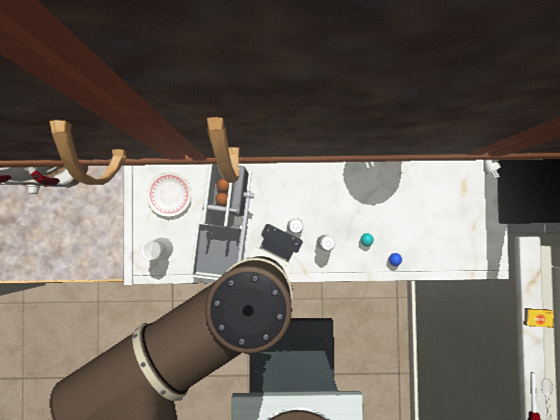

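The fingertips hang over the pad at crop (470,270) against the pad at (470,312), and everything else is clear. Now I'll go down to contact and begin the press.

Request:
play_rows(
  series=[
    [0, 0.0, 0.0, 0.01, 0.5],
    [0, 0.0, 0, 0.022, 0.5],
    [0, 0, 0, 0.03, 0.5],
    [0, 0, 0, 0.036, 0.5],
    [0, 0, 0, 0.042, 0.5],
    [0, 0, 0, 0.048, 0.5],
    [0, 0, 0, 0.054, 0.5],
    [0, 0, 0, 0.06, 0.5],
    [0, 0, 0, 0.06, 0.5],
  ],
)

```text
clock: 3.0
tool_pos: [0.4645, 0.0674, 0.1493]
orientation: [180.0, -0.1, -116.9]
force: [-0.0, -0.5, 0.9]
opening: 0.0005
```

```bash
python3 rem.py .464 .064 .12
python3 - <<'E'
from h import *
s=save('side','side2')
cv2.imwrite('pics/c_s2.png',cv2.resize(s['frame'][120:320,180:440,::-1],None,fx=3,fy=3,interpolation=cv2.INTER_CUBIC))
E
```

```text
3.0 [0.4645 0.0674 0.1493] [ 1.7996e+02 -5.0000e-02 -1.1689e+02] [-0.01 -0.52  0.91] 0.0004707946505976899 shift [ 0.0032 -0.0012  0.0293] tip [0.4644 0.0674 0.0833] [ 32.4   9.9 -35.5  -0.  -44.7 -59.3]
```

View pics/c_s2.png

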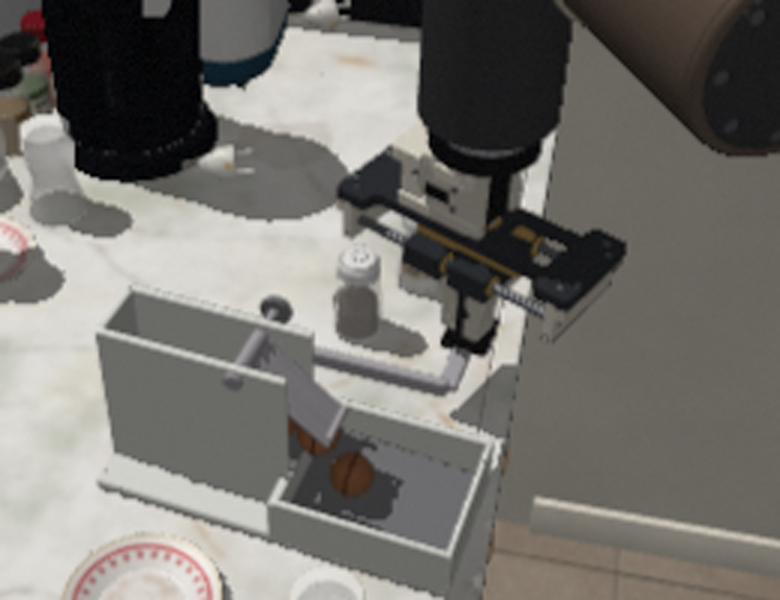

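The lever is going down, the lid is partly open and the first walnut has rolled out at crop (352,472). I'll keep pressing.

Request:
play_rows(
  series=[
    [0, 0.0, 0, 0.006, 0],
    [0, 0.0, 0, 0.012, 0],
    [0, 0.0, 0, 0.017, 0],
    [0, 0.0, 0, 0.021, 0],
    [0, 0.0, 0, 0.024, 0],
    [0, 0, 0, 0.024, 0],
  ],
)

```text
clock: 3.65
tool_pos: [0.4651, 0.0678, 0.126]
orientation: [-180.0, 0.0, -116.9]
force: [1.4, -2.2, 4.2]
opening: 0.0006
```

```bash
python3 rem.py .464 .064 .12
```

```text
3.65 [0.4651 0.0678 0.126 ] [-1.7998e+02  2.0000e-02 -1.1688e+02] [ 1.38 -2.24  4.2 ] 0.0006100114829263066 shift [ 0.0039 -0.0007  0.006 ] tip [0.4651 0.0678 0.06  ] [ 32.4  11.9 -37.    0.  -41.1 -59.3]
```

Request:
play_rows(
  series=[
    [0, 0, 0, 0.002, 0],
    [0, 0, 0, 0.003, 0],
    [0, 0, 0, 0.004, 0],
    [0, 0, 0, 0.004, 0],
  ],
)

```text
clock: 4.05
tool_pos: [0.4651, 0.0678, 0.1223]
orientation: [-180.0, 0.0, -116.9]
force: [1.9, -1.3, 4.5]
opening: 0.0008
```

```bash
python3 rem.py .464 .064 .12
python3 - <<'E'
from h import *
s=save('side','side3')
cv2.imwrite('pics/c_s3.png',cv2.resize(s['frame'][120:320,180:440,::-1],None,fx=3,fy=3,interpolation=cv2.INTER_CUBIC))
E
```

```text
4.05 [0.4651 0.0678 0.1223] [-1.7997e+02  4.0000e-02 -1.1687e+02] [ 1.92 -1.28  4.45] 0.0007871891824461966 shift [ 0.0039 -0.0007  0.0023] tip [0.4652 0.0678 0.0563] [ 32.4  12.2 -37.2   0.  -40.5 -59.3]
```

View pics/c_s3.png

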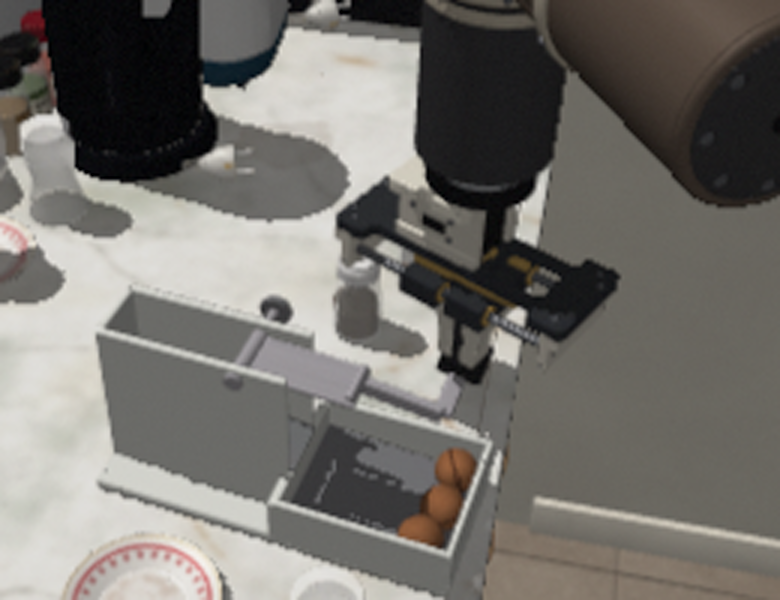

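All three walnuts are in the tray, at crop (455,466), (443,503) and (422,530), and the lid is about level. I'll press the last millimetres to the stop and let the walnuts settle.

Request:
play_rows(
  series=[
    [0, 0, 0, 0.001, 0],
    [0, 0, 0, 0.002, 0],
    [0, 0, 0, 0.003, 0],
    [0, 0, 0, 0.003, 0],
  ],
)

```text
clock: 4.5
tool_pos: [0.4654, 0.0678, 0.1213]
orientation: [-179.9, 0.1, -116.8]
force: [-6.5, -1.1, 29.9]
opening: 0.0004
```

```bash
python3 rem.py .464 .064 .12
```

```text
4.5 [0.4654 0.0678 0.1213] [-1.7991e+02  6.0000e-02 -1.1681e+02] [-6.47 -1.1  29.9 ] 0.0004039150306236234 shift [ 0.0041 -0.0005  0.0013] tip [0.4655 0.0679 0.0553] [ 32.4  12.3 -37.3   0.1 -40.3 -59.3]
```

That is the hard stop: the force jumped to 30 N at tip z 55 mm. I'll hold here for a moment with a little less force.

Request:
play_rows(
  series=[
    [0, 0, 0, -0.001, 0],
    [0, 0, 0, -0.001, 0],
    [0, 0, 0, -0.001, 0],
    [0, 0, 0, -0.001, 0],
    [0, 0, 0, -0.001, 0],
    [0, 0, 0, -0.001, 0],
    [0, 0, 0, -0.001, 0],
    [0, 0, 0, -0.001, 0],
    [0, 0, 0, -0.001, 0],
    [0, 0, 0, -0.001, 0],
  ],
)

```text
clock: 5.5
tool_pos: [0.4653, 0.0678, 0.1215]
orientation: [-179.9, 0.1, -116.8]
force: [-3.0, -1.3, 17.5]
opening: 0.0004
```

```bash
python3 rem.py .464 .064 .12
python3 - <<'E'
from h import *
s=save('side','side4')
cv2.imwrite('pics/c_s4.png',cv2.resize(s['frame'][200:320,200:360,::-1],None,fx=4,fy=4,interpolation=cv2.INTER_CUBIC))
E
```

```text
5.5 [0.4653 0.0678 0.1215] [-1.7993e+02  6.0000e-02 -1.1684e+02] [-2.96 -1.34 17.45] 0.0004442344462017792 shift [ 0.004  -0.0005  0.0015] tip [0.4654 0.0678 0.0555] [ 32.4  12.3 -37.3   0.  -40.4 -59.3]
```

View pics/c_s4.png

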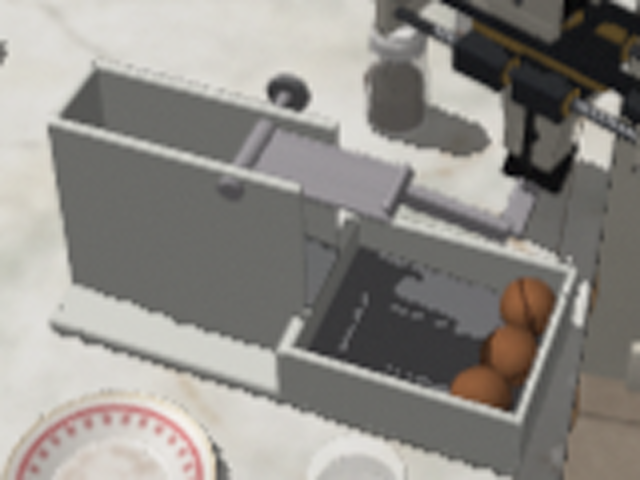

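The lid is wide open, and the three walnuts are at rest against the tray front, at crop (527,304), (510,350) and (482,387). I'll let the lever up slowly at about 15 mm/s.

Request:
play_rows(
  series=[
    [0, 0, 0, -0.0015, 0],
    [0, 0, 0, -0.003, 0],
    [0, 0, 0, -0.0045, 0],
    [0, 0, 0, -0.006, 0],
    [0, 0, 0, -0.0075, 0],
    [0, 0, 0, -0.009, 0],
    [0, 0, 0, -0.0105, 0],
    [0, 0, 0, -0.012, 0],
    [0, 0, 0, -0.0135, 0],
    [0, 0, 0, -0.015, 0],
  ],
)

```text
clock: 6.55
tool_pos: [0.4645, 0.0675, 0.1351]
orientation: [180.0, -0.0, -116.9]
force: [-1.9, 2.5, 3.3]
opening: 0.0002
```

Request:
play_rows(
  series=[
    [0, 0, 0, -0.0015, 0],
    [0, 0, 0, -0.003, 0],
    [0, 0, 0, -0.0045, 0],
    [0, 0, 0, -0.006, 0],
    [0, 0, 0, -0.0075, 0],
    [0, 0, 0, -0.009, 0],
    [0, 0, 0, -0.0105, 0],
    [0, 0, 0, -0.012, 0],
    [0, 0, 0, -0.0135, 0],
    [0, 0, 0, -0.015, 0],
  ],
)

```text
clock: 7.55
tool_pos: [0.4648, 0.0674, 0.1503]
orientation: [-180.0, -0.0, -116.9]
force: [-0.5, 0.3, 2.9]
opening: 0.0005
```

Request:
play_rows(
  series=[
    [0, 0, 0, -0.0015, 0],
    [0, 0, 0, -0.003, 0],
    [0, 0, 0, -0.0045, 0],
    [0, 0, 0, -0.006, 0],
    [0, 0, 0, -0.0075, 0],
    [0, 0, 0, -0.009, 0],
    [0, 0, 0, -0.01, 0],
    [0, 0, 0, -0.011, 0],
    [0, 0, 0, -0.012, 0],
    [0, 0, 0, -0.013, 0],
  ],
)

```text
clock: 8.55
tool_pos: [0.465, 0.0678, 0.1633]
orientation: [-180.0, 0.0, -116.9]
force: [2.0, -0.1, 1.8]
opening: 0.0006
```

```bash
python3 rem.py .464 .064 .17
```

```text
8.55 [0.465  0.0678 0.1633] [-1.7998e+02  3.0000e-02 -1.1688e+02] [ 1.99 -0.11  1.85] 0.0006221570132731425 shift [ 0.0038 -0.0009 -0.0067] tip [0.465  0.0678 0.0973] [ 32.4   8.7 -34.5  -0.  -46.7 -59.3]
```

Request:
play_rows(
  series=[
    [0, 0, 0, -0.001, 0],
    [0, 0, 0, -0.002, 0],
    [0, 0, 0, -0.003, 0],
    [0, 0, 0, -0.004, 0],
    [0, 0, 0, -0.005, 0],
    [0, 0, 0, -0.006, 0],
    [0, 0, 0, -0.007, 0],
    [0, 0, 0, -0.008, 0],
    [0, 0, 0, -0.009, 0],
    [0, 0, 0, -0.01, 0],
  ],
)

```text
clock: 9.55
tool_pos: [0.464, 0.0673, 0.1728]
orientation: [179.9, -0.1, -116.9]
force: [-0.3, -0.7, 0.2]
opening: 0.0002
```

Request:
play_rows(
  series=[
    [0, 0, 0, -0.001, 0],
    [0, 0, 0, -0.002, 0],
    [0, 0, 0, -0.003, 0],
    [0, 0, 0, -0.004, 0],
    [0, 0, 0, -0.006, 0],
    [0, 0, 0, -0.01, 0],
  ],
)

```text
clock: 10.15
tool_pos: [0.4646, 0.0675, 0.1832]
orientation: [180.0, -0.0, -116.9]
force: [-0.1, -0.6, 0.8]
opening: 0.0002
```

```bash
python3 rem.py .464 .064 .27
python3 - <<'E'
from h import *
s=save('side','side5')
cv2.imwrite('pics/c_s5.png',cv2.resize(s['frame'][170:320,190:380,::-1],None,fx=4,fy=4,interpolation=cv2.INTER_CUBIC))
E
```

```text
10.15 [0.4646 0.0675 0.1832] [ 1.7998e+02 -3.0000e-02 -1.1688e+02] [-0.08 -0.62  0.76] 0.00023228239873528329 shift [ 0.0035 -0.001  -0.0868] tip [0.4646 0.0675 0.1172] [ 32.4   7.2 -33.1  -0.  -49.7 -59.3]
```

View pics/c_s5.png

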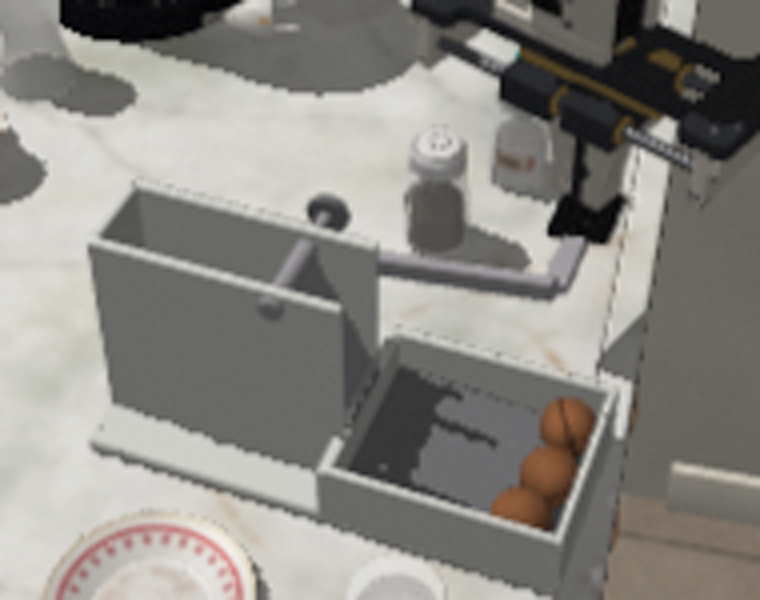

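The lever is back at the top, with the bar in the same pixels as at the start, and the lid is shut. I'll move straight up and clear.

Request:
play_rows(
  series=[
    [0, 0, 0, -0.02, 0],
    [0, 0, 0, -0.045, 0],
    [0, 0, 0, -0.07, 0],
    [0, 0, 0, -0.095, 0],
    [0, 0, 0, -0.11, 0],
    [0, 0, 0, -0.11, 0],
    [0, 0, 0, -0.11, 0],
  ],
)

```text
clock: 10.9
tool_pos: [0.4646, 0.0676, 0.2931]
orientation: [-180.0, 0.0, -116.9]
force: [-0.3, -0.1, -0.1]
opening: 0.0004
```

Run:
```python
from h import *
s=save('side','side6');t=save('top','top6');o=get_obs();print(o['clock'],o['tool_pos'],o['force'],o['qvel'].round(2))
a=load('side0')['frame'].astype(int);d=np.abs(a-s['frame']).sum(2)
print('diff pad', d[215:232,328:345].mean(), 'bar',d[230:245,285:330].mean(),'lid',d[225:250,265:285].mean(),'shaker1',d[200:232,292:307].mean(),'glass',d[310:345,275:303].mean(),'saucer',d[300:342,200:255].mean(),'shaker2',d[187:217,313:328].mean())
cv2.imwrite('pics/c_s6.png',cv2.resize(s['frame'][150:350,190:390,::-1],(600,600),interpolation=cv2.INTER_CUBIC))
```

```text
11.0 [0.4642932  0.06741064 0.29228541] [ 0.23014863 -0.77822761 -0.83154399] [ 0.05  0.29 -0.18 -0.04  0.02 -0.08]
diff pad 9.086505190311419 bar 15.242962962962963 lid 13.678 shaker1 14.41875 glass 18.35816326530612 saucer 20.205194805194804 shaker2 15.651111111111112
```

View pics/c_s6.png

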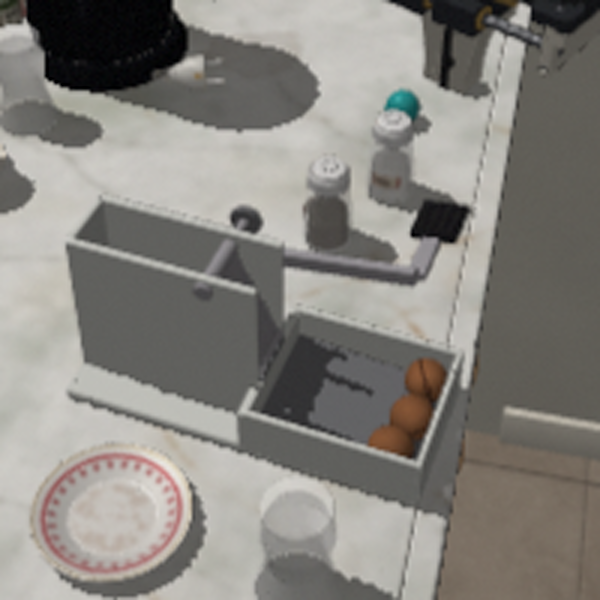

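The pad is at its top at crop (441,221), the lid is shut, and the three walnuts lie in the tray. Nothing else differs beyond image noise.

```bash
python3 -c "from plant import close_job; print(close_job())"
```

```text
the job is handed in; nothing more can be done
None
```

The three walnuts are served and the job is handed in at about 11 s of the 38 s allowed.

- **Press:** I pressed the lever pad with closed fingertips to its hard stop. The fingertips reached 55 mm above the worktop and the force peaked at about 30 N. I held it there about 1 s more; all three walnuts were already in the tray.
- **Release:** I let the lever up under the fingers over about 4 s, at 10–15 mm/s, until the contact force was gone. Then I moved straight up by about 11 cm.
- **Last checks:** In the final side view the pad is back at its top, the lid is shut and the three walnuts are at rest in the tray. The shakers, glass and saucer differ from the first picture only by image noise, and the force on the tool is about zero.

The fingertips pressed about 4 mm left of the pad's centre, with no visible effect. No check failed. I judged the soft closing from the commanded speed and did not measure the lid's speed directly.

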